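# Rock the stuck former out of the press mould

## Task

The wooden former is stuck between the two sprung cheeks of the plaster press mould. Grip it by its rib and rock it from one cheek to the other, tipping it some 5 to 8 degrees, at least twice to each side while it is still inside the mould, working it up as you go, until it comes free; do not pull it straight out, since that lifts the loose mould off its board. Finish while still holding the former upright and still, over the mould, a finger's width or two clear of its rim, with the mould down on its board; leave everything else where it is.

Things in the scene. Friction and masses are not known exactly. Their poses are not given: they have to be found in the camera images.
- former_rib (a point): centre (half-way up) of the former's grip rib. The former is one piece of light hardwood, about 0.28 kg: a block 90 (x) x 70 (y) x 40 high, its lowest 12 only 65 wide in y, with an upright rib 60 (x) x 24 (y) x 45 high amid its top. z up, x along the rib, y across it, from cheek to cheek. This point is 62.5 above the former's underside, 22.5 above the block's top
- former_foot (a point): centre of the former's underside, same axes
- former_top (a point): centre of the top of the former's rib, 85 above its underside, same axes
- mould_mouth (a point): centre of the mould's mouth at rim height, 62 above the bench. Mould: white plaster frame 130 (x) x 140 (y) x 44 high, walls 14 to 16, floor 10 thick, on which the former starts fully in: its underside 34 below the rim, block top 6 above, rib top 51 above. Axes as the former's at the start. In x the block has 4 of play at each end
- cheek_l (a point): middle of the face of the +y cheek, a dark wooden bar 14 high that touches the block 28 to 14 below the rim. It presses with about 15 N (spring 2.5 N/mm, gives 6 outwards, follows 1.5 inwards) and holds by friction, some 9 N; with the other cheek about 18 N against a straight pull, over the first 18 of rise. Tip the block and one side slides up while the other stays or slips down a little
- cheek_r (a point): the same for the -y cheek
- mould (a joint): height of the mould above its board, m; 0 = standing. The mould, 1.2 kg, stands loose between dowels: only its weight of about 13 N keeps it down, it can only rise straight up
- board: wooden board 230 (x) x 420 (y) x 18 thick fixed to the bench, carrying the mould in its middle; origin at the centre of its underside, axes as the mould's. Four dowels beside the mould reach 48 above the bench
- cup: bystander: small terracotta cup, 60 wide, 55 high, standing on the board; origin on its underside
- scraper: bystander: flat wooden scraper 115 x 50 x 6, lying on the board; origin on its underside
- bowl: bystander: terracotta bowl, 130 wide, 60 high; origin on its underside
- vase: bystander: terracotta vase, 90 wide, 140 high; origin on its underside
- glaze_jar: bystander: jar with a cap, 72 wide, 100 high; origin on its underside
- brush: bystander: long brush lying flat; origin on its underside
- blank: bystander: plain wooden block without a rib, 80 x 60 x 35 high; origin on its underside
- former: the former itself (see former_rib); origin at the centre of its underside
Things that resemble listed ones, but are neither listed nor needed, are in the scene too. What is shaped like the former but green or turquoise is not meant.

How it is judged:
By the outcome, as a careful person would: the job done as asked, in the order asked, and still so for the second after the job is handed in, while the arm keeps its last pose, push and grip.
It also fails if it takes over 45 s, if anything falls off the work surface, if the arm or the gripper's body presses on something with over 40 N, if the wrist force passes 120 N, or if a joint passes its speed limit or range.

## Robot

A 6-joint arm with a two-finger parallel gripper is mounted at the origin on the work surface. World frame = base frame: x ahead of the robot, y to its left, z up, the work surface at z = 0. Lengths are in m, angles in rad, forces in N, time in s.
With the tool pointing down it reaches from about 0.25 to 0.775 m from the base axis. Payload 8.9 kg.
Tool frame: the origin (TCP) lies on the centre line of the jaws, within the pads' length; the fingertips stand 22 mm ahead of it and the grasp point (between the pads) lies 3 mm ahead of it; z points along the fingers, y is the line along which they close (so a half turn about z gives the same grasp; the last joint's range is limited). The gripper opens to 85 mm and grips with 20 to 120 N. Pads are 22 mm wide; open, the fingers measure 114 mm over their backs; the gripper's body (76 mm by 85 mm) begins 54 mm behind the grasp point. The pads swing forward as they close: fully open they stand 13 mm farther back than shut.
Start: joints at [-1.302, 0.291, -0.153, 1.127, 0, 1.431], TCP at [0.208, -0.482, 0.253] pointing down, gripper open.
Joint ranges: [-2.52, 2.52], [-0.91, 1.74], [-1.3, 1.37], [-1.96, 2.02], [-1.52, 1.47], [-3.14, 3.14]. Speed limits (rad/s): [2.22, 2.22, 2.79, 3.14, 3.14, 3.14].

## Interface

Orientations are given as a rotation vector (axis times angle).
In Python, from plant import ctrl gives the robot as it stands.
- The arm moves only by the tool jog_arm, never from a script. Its argument "plan" is text: rows parted by semicolons, each of 7 numbers parted by spaces: the closure, from -1 (fully open) to 1 (shut), then the shift along the tool's x, y, z in cm, then the turn, a rotation vector about the tool's x, y, z in degrees. In form: jaw tx ty tz ax ay az; .... A call has exactly 10 rows; each row shifts and turns the commanded pose from where the row before left it, along the tool's axes as they then stand; what a row does not reach is not made up. A row lasts 1/12 s, in which the tool goes at most 41.7 mm and 7.16 degrees, less where a joint would pass 70% of its speed; a pose out of reach is approached as far as the arm can. A call is refused whole if a number of a shift passes 4.17 or a number of a turn 7.16, either way. A call with a gripper value outside its range is refused whole. The fingers move at their own pace and stop on an object; "force" is the grip in N (left out, the last holds). Time passes only in rows, so rows that do not move let the fingers close, or fill a call up. It gives the time, the measured TCP pose, the force, the opening and the grip force at its end, in the units of the state.
- ctrl.get_state(): the state, without advancing time (a new reading comes with each control period).
- ctrl.read_camera(name): name is "side" or "top"; returns a dict with "color" (400x640x3 uint8, blue, green, red), "depth" (400x640 float32, m along the optical axis (not along the pixel's ray), 0 where there is no reading), "camera_matrix" (3x3 intrinsics, pixels), "R" (3x3) and "t" (3): a world point X has camera coordinates R X + t. Camera axes: x right, y down, z forward; pixel columns grow to the right and rows downward; lengths in m; the calibration is good to about 2 mm. A picture is of the moment at which its call begins.
- ctrl.close_job(): hands the job in; it is judged then, once.
The state is a dict: "time": time; "joint_positions": joint angles; "dq": joint speeds; "joint_efforts": joint torques, N m; "eef_pos": TCP position; "tcp_rot": TCP orientation; "contact_force": force on the tool from outside, world axes, zero at the start; "moment": the same for the moment, N m; "gripper_width": finger opening in m; "grip_force": force on a finger pad.
Only numpy, scipy, OpenCV 4.12 (cv2) and the standard library are available. Lean on these libraries where they do the work, as an engineer would, in place of code of your own. Each camera call takes 0.05 s, during which the arm holds its last target. There are 200 camera calls.

## Working session

There is one attempt and no reset: what is moved stays moved. The work goes in short steps, Python scripts to look and compute and a tool call to move; the robot and the scene stay as the last step left them, time stands still between calls to the robot, and variables do not carry over. Pictures are saved under pics/ and viewed, at most 10 in all, crops included, and the job is handed in when it is done.

Besides the shell and the picture viewer there is one more tool, called after "Request:" in YAML: its name, and indented under it one key for each argument. jog_arm: Moves the arm, as the interface text tells. Its arguments: {"type":"object","properties":{"plan":{"type":"string"},"force":{"type":"number"}},"required":["plan"]}

```bash
mkdir -p pics; ls
python3 - <<'E'
from plant import ctrl
import cv2,numpy as np
s=ctrl.get_state();print(s)
for n in("side","top"):
    c=ctrl.read_camera(n);cv2.imwrite(f"pics/{n}0.png",c["color"]);np.savez(f"{n}0.npz",**c)
    print(n,c["camera_matrix"].tolist(),c["R"].tolist(),c["t"])
E
```

```text
pics
{'time': 0.0, 'joint_positions': array([-1.30231775e+00,  2.91268809e-01, -1.54091738e-01,  1.12673126e+00,
       -4.40584531e-06,  1.43149961e+00]), 'dq': array([ 0.00022842,  0.00071376,  0.00032984,  0.00083703, -0.00043091,
        0.00128151]), 'joint_efforts': array([ 3.11296080e-04, -5.37138319e+01,  3.31373477e+01,  1.58832473e-02,
       -1.58702851e-04, -5.02729325e-07]), 'eef_pos': array([ 0.2080936 , -0.48155687,  0.25275117]), 'tcp_rot': array([-3.07525454e+00, -6.35841615e-01,  1.38196815e-04]), 'contact_force': array([-0.33364156, -0.31771752, -0.03956091]), 'moment': array([0.01724024, 0.00555878, 0.02422478]), 'grip_force': 0.0, 'gripper_width': 0.0850874317488776}
side [[384.71584136840465, 0.0, 324.57066567633785], [0.0, 384.71584136840465, 203.72388429704714], [0.0, 0.0, 1.0]] [[-0.982014393558352, -0.18873657314500392, -0.005122187199100078], [-0.14381614682773672, 0.7653158754216124, -0.6273822811805205], [0.12233007298225938, -0.6153617771564396, -0.7786945719979197]] [0.52688873 0.1088116  1.50050041]
top [[458.9901039898588, 0.0, 322.07983553080174], [0.0, 458.9901039898588, 206.31999565418622], [0.0, 0.0, 1.0]] [[0.008644995624746351, -0.9999026735080792, 0.010950231141103123], [-0.9952128980911314, -0.00966947496060567, -0.09725116311405906], [0.09734758098534968, -0.01005707538908246, -0.9951996300797741]] [1.55688805e-03 5.48145844e-01 1.79244939e+00]
```

View pics/top0.png

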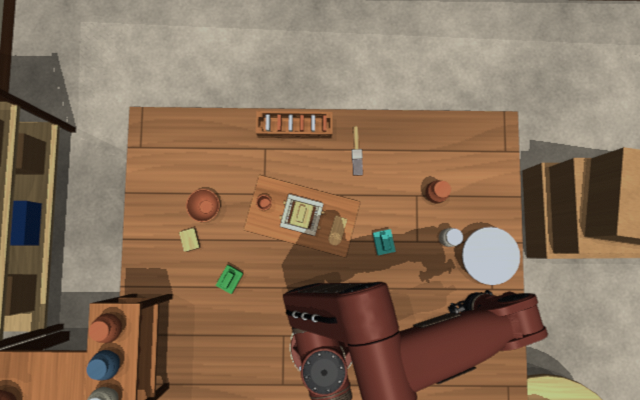

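View pics/side0.png

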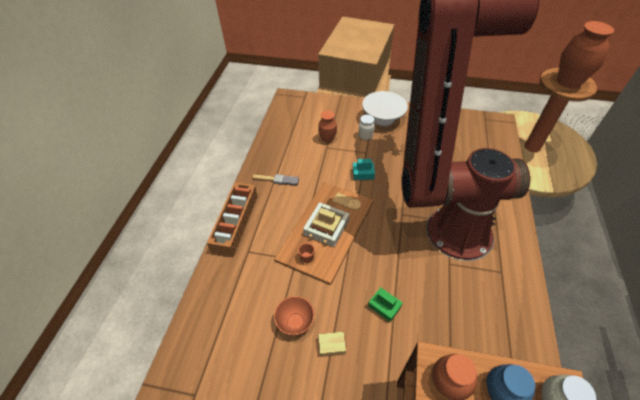

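The top view shows the mould at about (301,214) with the former in it, on the board. The cup is at (264,202) and the scraper at (337,231). The side view shows the mould at about (326,222). The green and turquoise lookalikes are elsewhere.

```bash
cat > h.py <<'E'
import numpy as np,cv2
def pts(c):
    d=c["depth"];v,u=np.indices(d.shape);K=c["camera_matrix"]
    p=np.stack([(u-K[0,2])/K[0,0]*d,(v-K[1,2])/K[1,1]*d,d],-1)
    return (p-c["t"])@c["R"]
E
python3 - <<'E'
from h import *
for n,(u,v) in(("top",(301,214)),("side",(326,222))):
    c=dict(np.load(n+"0.npz"));P=pts(c);ctr=P[v,u];print(n,ctr)
    m=(np.hypot(P[...,0]-ctr[0],P[...,1]-ctr[1])<.13)&(c["depth"]>0)
    hsv=cv2.cvtColor(c["color"],cv2.COLOR_BGR2HSV)
    print(np.histogram(P[m][:,2],np.arange(0,.14,.01))[0])
    for nm,k in(("rib",m&(P[...,2]>.1)&(P[...,2]<.13)),("white",m&(hsv[...,1]<60)&(hsv[...,2]>120)&(P[...,2]>.045)&(P[...,2]<.075)),("blocktop",m&(P[...,2]>.064)&(P[...,2]<.075)&(hsv[...,1]>60))):
        q=P[k];
        if len(q)<5: print(nm,len(q));continue
        r=cv2.minAreaRect((q[:,:2]*1000).astype(np.float32)); print(nm,len(q),np.median(q[:,2]),q.mean(0),r)
c=dict(np.load("top0.npz"));a=cv2.resize(c["color"][165:265,235:375],None,fx=5,fy=5,interpolation=cv2.INTER_CUBIC)
c=dict(np.load("side0.npz"));b=cv2.resize(c["color"][180:285,270:380],None,fx=4.5,fy=4.5,interpolation=cv2.INTER_CUBIC)
cv2.imwrite("pics/t1.png",a)
E
```

```text
top [0.50980547 0.08659336 0.1133481 ]
[ 128 1203  736   77   50  249  581  130    9    3   20   76    8    0]
rib 104 0.11346969859664144 [0.51204028 0.08538072 0.11349845] ((512.045166015625, 85.44334411621094), (24.07100486755371, 59.89190673828125), 75.83695983886719)
white 474 0.06266734628228064 [0.51491805 0.08938312 0.06212694] ((512.6622924804688, 87.61642456054688), (141.99081420898438, 129.8836212158203), 75.78662109375)
blocktop 264 0.06895513725553692 [0.51309869 0.08771    0.06878435] ((523.8603515625, 107.13868713378906), (206.38148498535156, 103.30943298339844), 59.16693878173828)
side [0.51175095 0.09861137 0.06658164]
[  56 1046  376   79  123  325  531   85   26   27   37   77    0    0]
rib 114 0.11110321962497728 [0.5129648  0.08986216 0.11056433] ((512.9939575195312, 87.45378112792969), (27.08747673034668, 59.653324127197266), 73.53326416015625)
white 481 0.06100360438542459 [0.5116234  0.09754993 0.06046794] ((512.8667602539062, 88.61106872558594), (145.04393005371094, 130.25498962402344), 75.03805541992188)
blocktop 228 0.06848749403988878 [0.51414693 0.11293508 0.06863705] ((531.3073120117188, 120.95417022705078), (202.9487762451172, 107.72904205322266), 75.68324279785156)
```

View pics/t1.png

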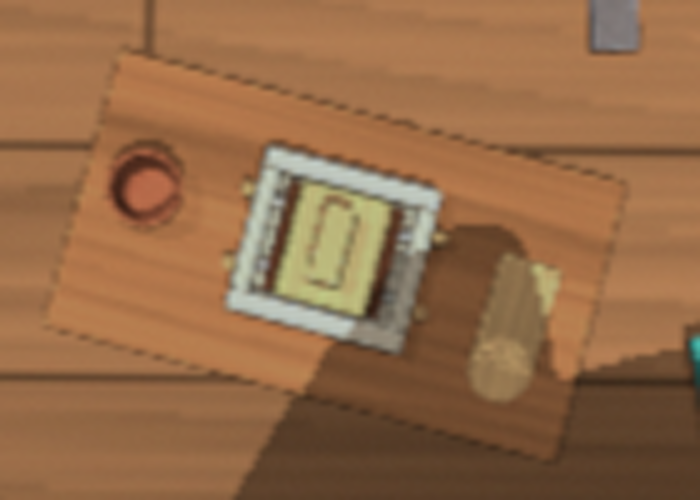

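The estimates agree. The rib is at about (0.512, 0.086) with its top at 0.113, and it measures 24 x 60. Its axis lies at -14.2°, and the mould measures 130 x 142 at the same angle. First I turn the tool by -142.4° about its z axis.

Request:
jog_arm:
  plan: "-1 0 0 0 0 0 -7.12;-1 0 0 0 0 0 -7.12;-1 0 0 0 0 0 -7.12;-1 0 0 0 0 0 -7.12;-1 0 0 0 0 0 -7.12;-1 0 0 0 0 0 -7.12;-1 0 0 0 0 0 -7.12;-1 0 0 0 0 0 -7.12;-1 0 0 0 0 0 -7.12;-1 0 0 0 0 0 -7.12"

```text
time: 0.93
eef_pos: [0.2082, -0.4817, 0.253]
tcp_rot: [-2.124, -2.314, -0.001]
contact_force: [0.0, -0.3, 0.3]
gripper_width: 0.0856
grip_force: 0.0
```

Request:
jog_arm:
  plan: "-1 0 0 0 0 0 -7.12;-1 0 0 0 0 0 -7.12;-1 0 0 0 0 0 -7.12;-1 0 0 0 0 0 -7.12;-1 0 0 0 0 0 -7.12;-1 0 0 0 0 0 -7.12;-1 0 0 0 0 0 -7.12;-1 0 0 0 0 0 -7.12;-1 0 0 0 0 0 -7.12;-1 0 0 0 0 0 -7.12"

```text
time: 1.77
eef_pos: [0.2082, -0.4817, 0.253]
tcp_rot: [-0.38, -3.118, -0.001]
contact_force: [-0.3, 0.8, -0.2]
gripper_width: 0.0854
grip_force: 0.0
```

Request:
jog_arm:
  plan: "-1 -0.78 3.12 0 0 0 0;-1 -0.78 3.12 0 0 0 0;-1 -0.78 3.12 0 0 0 0;-1 -0.78 3.12 0 0 0 0;-1 -0.78 3.12 0 0 0 0;-1 -0.78 3.12 0 0 0 0;-1 -0.78 3.12 0 0 0 0;-1 -0.78 3.12 0 0 0 0;-1 -0.78 3.12 0 0 0 0;-1 -0.78 3.12 0 0 0 0"

```text
time: 2.6
eef_pos: [0.3608, -0.1971, 0.2532]
tcp_rot: [-0.39, -3.117, -0.0]
contact_force: [1.2, -0.4, 0.0]
gripper_width: 0.0853
grip_force: 0.0
```

Request:
jog_arm:
  plan: "-1 -0.78 3.12 0 0 0 0;-1 -0.78 3.12 0 0 0 0;-1 -0.78 3.12 0 0 0 0;-1 -0.78 3.12 0 0 0 0;-1 -0.78 3.12 0 0 0 0;-1 -0.78 3.12 0 0 0 0;-1 -0.78 3.12 0 0 0 0;-1 -0.78 3.12 0 0 0 0;-1 -0.78 3.12 0 0 0 0;-1 -0.78 3.12 0 0 0 0"

```text
time: 3.43
eef_pos: [0.5131, 0.0862, 0.253]
tcp_rot: [-0.389, -3.117, 0.0]
contact_force: [0.7, -0.3, -0.6]
gripper_width: 0.0853
grip_force: 0.0
```

```bash
cat > st.py <<'E'
from plant import ctrl
from h import *
from scipy.spatial.transform import Rotation as R
def st():
    s=ctrl.get_state();r=R.from_rotvec(s["tcp_rot"]).as_matrix()
    print("t%.2f"%s["time"],"pos",np.round(s["eef_pos"],4),"x",np.round(r[:,0],3),"z",np.round(r[:,2],4),"yaw%.2f"%np.degrees(np.arctan2(r[1,0],r[0,0])),"F",np.round(s["contact_force"],1),"M",np.round(s["moment"],2),"w%.4f g%.1f"%(s["gripper_width"],s["grip_force"]))
    return s,r
E
python3 - <<'E'
from st import *
s,r=st();t=np.array([.5122,.0862,.0955]);print("tool shift cm",100*r.T@(t-s["eef_pos"]))
for n in("side","top"):
    c=ctrl.read_camera(n);np.savez(n+"1.npz",**c);P=pts(c)
    k=(np.hypot(P[...,0]-.512,P[...,1]-.086)<.05)&(c["depth"]>0)&(P[...,2]>.102)&(P[...,2]<.125)
    q=P[k];print(n,len(q),q.mean(0),cv2.minAreaRect((q[:,:2]*1000).astype(np.float32)))
    cv2.imwrite(f"pics/{n}1.png",cv2.resize(c["color"][140:280,230:430],None,fx=4,fy=4))
E
```

```text
t3.43 pos [0.5131 0.0862 0.253 ] x [-0.969  0.246  0.001] z [-5.e-04 -1.e-04 -1.e+00] yaw165.77 F [ 0.7 -0.3 -0.6] M [-0.02 -0.04 -0.  ] w0.0853 g0.0
tool shift cm [ 0.08358192 -0.01896853 15.75129907]
side 113 [0.51265699 0.09019794 0.11127564] ((513.3253784179688, 87.52863311767578), (27.373167037963867, 61.74677658081055), 78.66747283935547)
top 0 [nan nan nan] ((0.0, 0.0), (0.0, 0.0), 0.0)<stdin>:6: RuntimeWarning: Mean of empty slice.
  ret = um.true_divide(
```

View pics/side1.png

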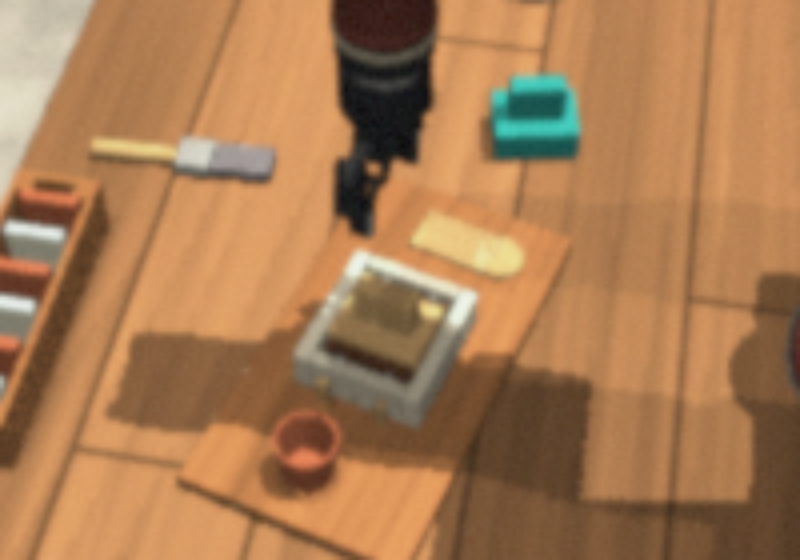

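The side view shows the gripper above the mould (about (390,310) in the crop). The former sits in the mould and everything around it is clear. I'm descending.

Request:
jog_arm:
  plan: "-1 0.08 0 2 0 0 0;-1 0 0 2 0 0 0;-1 0 0 2 0 0 0;-1 0 0 2 0 0 0;-1 0 0 2 0 0 0;-1 0 0 2 0 0 0;-1 0 0 2 0 0 0;-1 0 0 1 0 0 0;-1 0 0 0.7 0 0 0;-1 0 0 0 0 0 0"

```text
time: 4.37
eef_pos: [0.5113, 0.0845, 0.0953]
tcp_rot: [-0.389, -3.115, 0.001]
contact_force: [-0.3, -0.6, 1.0]
gripper_width: 0.0856
grip_force: 0.0
```

Request:
jog_arm:
  plan: "0 0 0 0 0 0 0;0.1 0 0 0 0 0 0;0.2 0 0 0 0 0 0;0.3 0 0 0 0 0 0;0.4 0 0 0 0 0 0;0.6 0 0 0 0 0 0;0.8 0 0 0 0 0 0;1 0 0 0 0 0 0;1 0 0 0 0 0 0;1 0 0 0 0 0 0"
  force: 60

```text
time: 5.2
eef_pos: [0.5126, 0.0852, 0.097]
tcp_rot: [0.389, 3.116, 0.002]
contact_force: [-0.7, 2.8, 6.1]
gripper_width: 0.0234
grip_force: 59.1
```

Run:
```python
from st import *
st()
```

```text
t5.20 pos [0.5126 0.0852 0.097 ] x [-0.969  0.246 -0.001] z [ 1.2e-03  9.0e-04 -1.0e+00] yaw165.78 F [-0.7  2.8  6.1] M [ 0.47  0.17 -0.14] w0.0234 g59.1
```

The former is gripped, with the opening at 23.4 mm. I'm starting the first tip: 6.5° about the cheek height (about 56 mm ahead of the TCP), with a 4.5 mm rise.

Request:
jog_arm:
  plan: "1 0 0 0 0 0 0;1 0 0 0 0 0 0;1 0 0.13 -0.09 1.3 0 0;1 0 0.13 -0.09 1.3 0 0;1 0 0.13 -0.09 1.3 0 0;1 0 0.13 -0.09 1.3 0 0;1 0 0.13 -0.09 1.3 0 0;1 0 0 0 0 0 0;1 0 0 0 0 0 0;1 0 0 0 0 0 0"
  force: 100

```text
time: 6.03
eef_pos: [0.514, 0.0911, 0.1007]
tcp_rot: [-0.387, -3.099, 0.177]
contact_force: [2.7, -0.9, 1.6]
gripper_width: 0.0234
grip_force: 99.1
```

```bash
cat >> st.py <<'E'
def look(n="x"):
    s,r=st()
    a=np.degrees(np.arcsin(r[:,2]@np.array([np.cos(np.radians(75.8)),np.sin(np.radians(75.8)),0])));print("tilt",-a, "across",(s["eef_pos"][:2]-[.5122,.0862])@[.2453,.9694])
    for cam in("side","top"):
        c=ctrl.read_camera(cam);P=pts(c);hsv=cv2.cvtColor(c["color"],cv2.COLOR_BGR2HSV)
        d=P[...,:2]-[.5126,.088];X=d@[.9694,-.2453];Y=d@[.2453,.9694]
        k=(c["depth"]>0)&(abs(X)<.063)&(abs(Y)<.068)&((abs(X)>.053)|(abs(Y)>.058))&(P[...,2]>.05)&(P[...,2]<.09)&(hsv[...,1]<60)
        print(cam,"rim",k.sum(),[round(float(np.median(P[...,2][k&q])),4) for q in(Y>.055,Y<-.055,X>.05,X<-.05)])
        cv2.imwrite(f"pics/{cam}_{n}.png",cv2.resize(c["color"][140:280,230:430],None,fx=4,fy=4))
E
python3 -c "
from st import *
look('r1')"
```

```text
t6.03 pos [0.514  0.0911 0.1007] x [-0.969  0.246 -0.001] z [-0.0273 -0.1102 -0.9935] yaw165.78 F [ 2.7 -0.9  1.6] M [ 0.11 -0.59 -0.05] w0.0234 g99.1
tilt 6.516642380872333 across 0.005217192815847932
side rim 257 [0.0612, 0.0615, 0.0617, 0.0618]
top rim 143 [nan, 0.0624, 0.0646, 0.0627]
  return _methods._mean(a, axis=axis, dtype=dtype,
  ret = ret.dtype.type(ret / rcount)
```

Request:
jog_arm:
  plan: "1 0 -0.17 -0.03 -1.63 0 0;1 0 -0.17 -0.03 -1.63 0 0;1 0 -0.17 -0.03 -1.63 0 0;1 0 -0.17 -0.03 -1.63 0 0;1 0 -0.17 -0.03 -1.63 0 0;1 0 -0.17 -0.03 -1.63 0 0;1 0 -0.17 -0.03 -1.63 0 0;1 0 -0.17 -0.03 -1.63 0 0;1 0 0 0 0 0 0;1 0 0 0 0 0 0"

```text
time: 6.97
eef_pos: [0.5106, 0.0788, 0.1036]
tcp_rot: [0.387, 3.097, 0.183]
contact_force: [2.1, 7.1, 4.0]
gripper_width: 0.0228
grip_force: 99.4
```

```bash
python3 -W ignore -c "
from st import *
look('r2')"
```

```text
t6.97 pos [0.5106 0.0788 0.1036] x [-0.969  0.246 -0.   ] z [ 0.0291  0.1138 -0.9931] yaw165.76 F [2.1 7.1 4. ] M [ 1.42 -0.46  0.02] w0.0228 g99.4
tilt -6.746741663375659 across -0.007540796868824666
side rim 249 [0.0613, 0.0618, 0.0619, 0.061]
top rim 97 [0.0628, nan, 0.0653, 0.0623]
```

View pics/side_r2.png

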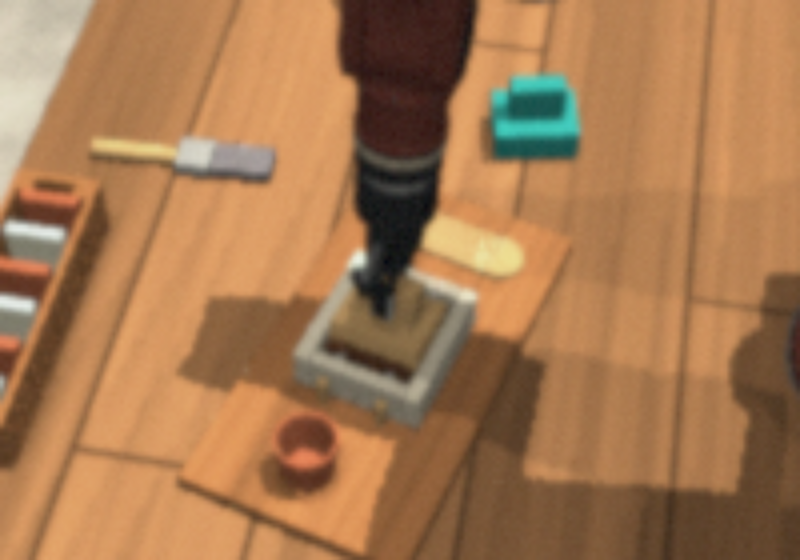

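The side view shows the rib held by the fingers at about (380,300). The block is partly raised and tipped, the mould is down and the cup is untouched. Next is the third tip, with a 1 mm lateral correction.

Request:
jog_arm:
  plan: "1 0 0.19 -0.03 1.64 0 0;1 0 0.19 -0.03 1.64 0 0;1 0 0.19 -0.03 1.64 0 0;1 0 0.19 -0.03 1.64 0 0;1 0 0.19 -0.03 1.64 0 0;1 0 0.19 -0.03 1.64 0 0;1 0 0.19 -0.03 1.64 0 0;1 0 0.19 -0.03 1.64 0 0;1 0 0 0 0 0 0;1 0 0 0 0 0 0"

```text
time: 7.9
eef_pos: [0.5136, 0.0924, 0.1056]
tcp_rot: [-0.386, -3.097, 0.179]
contact_force: [0.2, -3.3, 3.4]
gripper_width: 0.0225
grip_force: 99.7
```

```bash
cat >> st.py <<'E'
def blk():
    "slope of the block's top in tool frame (deg): relative tilt in the jaws"
    s=ctrl.get_state();r=R.from_rotvec(s["tcp_rot"]).as_matrix();c=ctrl.read_camera("side")
    p=(pts(c)-s["eef_pos"])@r;hsv=cv2.cvtColor(c["color"],cv2.COLOR_BGR2HSV)
    k=(c["depth"]>0)&(abs(p[...,0])<.04)&(abs(p[...,1])<.032)&(abs(p[...,1])>.017)&(abs(p[...,2]-.028)<.008)&(hsv[...,1]>50)
    q=p[k];A=np.c_[q[:,:2],np.ones(len(q))];f=np.linalg.lstsq(A,q[:,2],rcond=None)[0]
    print("block top in tool: n",len(q),"slopes deg x,y",np.degrees(f[:2]),"z mm",f[2]*1000,"yrange",q[:,1].min(),q[:,1].max())
E
python3 -W ignore -c "
from st import *
look('r3');blk()"
```

```text
t7.90 pos [0.5136 0.0924 0.1056] x [-0.969  0.246  0.001] z [-0.029  -0.1116 -0.9933] yaw165.78 F [ 0.2 -3.3  3.4] M [-0.64  0.04 -0.11] w0.0225 g99.7
tilt 6.618995894820392 across 0.006367199475929517
side rim 263 [0.061, 0.0618, 0.0616, 0.0617]
top rim 139 [nan, 0.0625, 0.0617, 0.0621]
block top in tool: n 97 slopes deg x,y [ 0.12306651 -1.03471734] z mm 29.18420509353726 yrange -0.031236994144669895 0.03197799027564513
```

Request:
jog_arm:
  plan: "1 0 -0.19 -0.03 -1.64 0 0;1 0 -0.19 -0.03 -1.64 0 0;1 0 -0.19 -0.03 -1.64 0 0;1 0 -0.19 -0.03 -1.64 0 0;1 0 -0.19 -0.03 -1.64 0 0;1 0 -0.19 -0.03 -1.64 0 0;1 0 -0.19 -0.03 -1.64 0 0;1 0 -0.19 -0.03 -1.64 0 0;1 0 0 0 0 0 0;1 0 0 0 0 0 0"

```text
time: 8.88
eef_pos: [0.5103, 0.0789, 0.1086]
tcp_rot: [0.387, 3.098, 0.183]
contact_force: [0.4, 6.1, 3.2]
gripper_width: 0.0229
grip_force: 99.9
```

```bash
python3 -W ignore -c "
from st import *
look('r4');blk()"
```

```text
t8.88 pos [0.5103 0.0789 0.1086] x [-0.969  0.246  0.   ] z [ 0.0286  0.1142 -0.993 ] yaw165.74 F [0.4 6.1 3.2] M [ 1.37  0.06 -0.02] w0.0229 g99.9
tilt -6.763967050741016 across -0.007519740908891113
side rim 241 [0.0607, 0.0604, 0.0617, 0.0625]
top rim 97 [0.0631, nan, 0.0623, 0.0639]
block top in tool: n 78 slopes deg x,y [0.35603425 1.08686784] z mm 28.970626627151397 yrange -0.030402966331906412 0.03195146999926534
```

Request:
jog_arm:
  plan: "1 0 0.2 -0.04 1.64 0 0;1 0 0.2 -0.04 1.64 0 0;1 0 0.2 -0.04 1.64 0 0;1 0 0.2 -0.04 1.64 0 0;1 0 0.2 -0.04 1.64 0 0;1 0 0.2 -0.04 1.64 0 0;1 0 0.2 -0.04 1.64 0 0;1 0 0.2 -0.04 1.64 0 0;1 0 0 0 0 0 0;1 0 0 0 0 0 0"

```text
time: 9.87
eef_pos: [0.5138, 0.0927, 0.1117]
tcp_rot: [-0.387, -3.097, 0.182]
contact_force: [-1.6, -4.7, 2.9]
gripper_width: 0.0232
grip_force: 100.5
```

```bash
python3 -W ignore -c "
from st import *
look('r5');blk()"
```

```text
t9.87 pos [0.5138 0.0927 0.1117] x [-0.969  0.246  0.001] z [-0.0293 -0.1134 -0.9931] yaw165.76 F [-1.6 -4.7  2.9] M [-1.33  0.37 -0.01] w0.0232 g100.5
tilt 6.727388804517127 across 0.006719986791260914
side rim 257 [0.0615, 0.0618, 0.0617, 0.0617]
top rim 145 [nan, 0.0623, 0.0628, 0.0615]
block top in tool: n 91 slopes deg x,y [-0.67367086 -0.38885228] z mm 29.662577346207694 yrange -0.03180344382564241 0.03199313795703478
```

Request:
jog_arm:
  plan: "1 0 -0.2 -0.01 -1.74 0 0;1 0 -0.2 -0.01 -1.74 0 0;1 0 -0.2 -0.01 -1.74 0 0;1 0 -0.2 -0.01 -1.74 0 0;1 0 -0.2 -0.01 -1.74 0 0;1 0 -0.2 -0.01 -1.74 0 0;1 0 -0.2 -0.01 -1.74 0 0;1 0 -0.2 -0.01 -1.74 0 0;1 0 0 0 0 0 0;1 0 0 0 0 0 0"

```text
time: 10.85
eef_pos: [0.5119, 0.0792, 0.1177]
tcp_rot: [0.386, 3.09, 0.206]
contact_force: [-17.0, 4.5, 61.8]
gripper_width: 0.0228
grip_force: 108.2
```

Request:
jog_arm:
  plan: "1 0 0.2 -0.01 1.8 0 0;1 0 0.2 -0.01 1.8 0 0;1 0 0.2 -0.01 1.8 0 0;1 0 0.2 -0.01 1.8 0 0;1 0 0.2 -0.01 1.8 0 0;1 0 0.2 -0.01 1.8 0 0;1 0 0.2 -0.01 1.8 0 0;1 0 0.2 -0.01 1.8 0 0;1 0 0 0 0 0 0;1 0 0 0 0 0 0"

```text
time: 11.68
eef_pos: [0.5156, 0.0931, 0.1177]
tcp_rot: [-0.387, -3.101, 0.193]
contact_force: [-12.5, -6.3, 45.4]
gripper_width: 0.0224
grip_force: 106.2
```

```bash
python3 -W ignore -c "
from st import *
look('r7');blk()"
```

```text
t11.68 pos [0.5156 0.0931 0.1177] x [-0.969  0.245 -0.005] z [-0.0258 -0.121  -0.9923] yaw165.79 F [-12.5  -6.3  45.4] M [-1.39  2.48 -0.15] w0.0224 g106.2
tilt 7.104792581197231 across 0.007558609684860983
side rim 241 [0.0614, 0.0621, 0.0623, 0.0613]
top rim 149 [nan, 0.0614, 0.0614, 0.0626]
block top in tool: n 90 slopes deg x,y [-2.26679217 -1.36409108] z mm 29.06119645290473 yrange -0.030025577907677996 0.03195660864139145
```

The tool is being pushed up with 45–60 N. The block's step has probably landed on the cheek tops, because it has already risen past them. I ease it up and look.

Request:
jog_arm:
  plan: "1 0 0 -0.1 0 0 0;1 0 0 -0.1 0 0 0;1 0 0 -0.1 0 0 0;1 0 0 -0.1 0 0 0;1 0 0 -0.1 0 0 0;1 0 0 0 0 0 0;1 0 0 0 0 0 0;1 0 0 0 0 0 0;1 0 0 0 0 0 0;1 0 0 0 0 0 0"

```text
time: 12.67
eef_pos: [0.5146, 0.094, 0.1187]
tcp_rot: [-0.387, -3.097, 0.191]
contact_force: [0.6, -3.9, 1.6]
gripper_width: 0.023
grip_force: 100.3
```

```bash
python3 -W ignore -c "
from st import *
look('r8');blk()"
```

```text
t12.67 pos [0.5146 0.094  0.1187] x [-0.969  0.246 -0.   ] z [-0.03   -0.1193 -0.9924] yaw165.76 F [ 0.6 -3.9  1.6] M [-0.75 -0.55 -0.09] w0.0230 g100.3
tilt 7.065941845675733 across 0.00818662582361753
side rim 245 [0.0612, 0.0619, 0.0626, 0.0616]
top rim 152 [nan, 0.0619, 0.0627, 0.0626]
block top in tool: n 90 slopes deg x,y [-1.28882039 -0.52389441] z mm 28.726961311687294 yrange -0.031443077396569874 0.031932105768810636
```

View pics/side_r8.png

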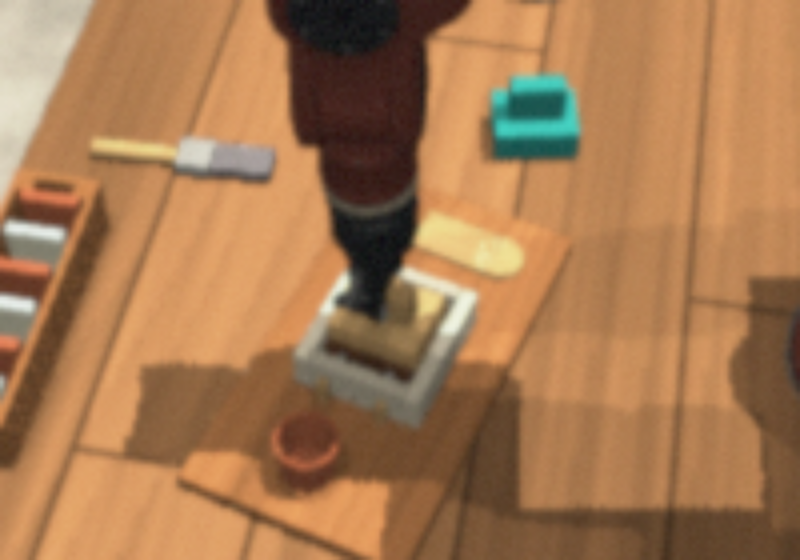

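The view shows the block high in the mould and tipped, the mould down and the force gone. Next I bring it upright while rising, then lift it clear slowly.

Request:
jog_arm:
  plan: "1 0 -0.1 -0.15 -0.88 0 0;1 0 -0.1 -0.15 -0.88 0 0;1 0 -0.1 -0.15 -0.88 0 0;1 0 -0.1 -0.15 -0.88 0 0;1 0 -0.1 -0.15 -0.88 0 0;1 0 -0.1 -0.15 -0.88 0 0;1 0 -0.1 -0.15 -0.88 0 0;1 0 -0.1 -0.15 -0.88 0 0;1 0 0 0 0 0 0;1 0 0 0 0 0 0"

```text
time: 13.65
eef_pos: [0.5129, 0.087, 0.1315]
tcp_rot: [0.39, 3.117, 0.0]
contact_force: [0.1, 0.0, -3.0]
gripper_width: 0.0227
grip_force: 99.8
```

```bash
python3 -W ignore -c "
from st import *
look('r9');blk();s=ctrl.get_state();r=R.from_rotvec(s['tcp_rot']).as_matrix()
print(100*r.T@(np.array([.5125,.0868,.156])-s['eef_pos']),np.degrees(r.T@np.cross(r[:,2],[0,0,-1])))"
```

```text
t13.65 pos [0.5129 0.087  0.1315] x [-0.969  0.246 -0.   ] z [ 4.e-04  0.e+00 -1.e+00] yaw165.74 F [ 0.1  0.  -3. ] M [-0.06  0.   -0.03] w0.0227 g99.8
tilt -0.007826946191957056 across 0.0009674419822715689
side rim 204 [0.0612, 0.0608, 0.0603, 0.0613]
top rim 62 [nan, 0.0633, 0.0648, nan]
block top in tool: n 81 slopes deg x,y [-0.73856718  0.39637807] z mm 28.53591739894877 yrange -0.03155629284101895 0.031856251453370205
[ 0.00912175 -0.05885155 -2.4825814 ] [-2.04728466e-02 -4.15115728e-03 -2.96403119e-23]
```

Only the former's weight is on the tool (-3 N), so it is free. Now I lift it 2.5 cm.

Request:
jog_arm:
  plan: "1 0 0 -0.4 0 0 0;1 0 0 -0.4 0 0 0;1 0 0 -0.4 0 0 0;1 0 0 -0.4 0 0 0;1 0 0 -0.4 0 0 0;1 0 0 -0.3 0 0 0;1 0 0 -0.2 0 0 0;1 0 0 0 0 0 0;1 0 0 0 0 0 0;1 0 0 0 0 0 0"

```text
time: 14.63
eef_pos: [0.5126, 0.0872, 0.1561]
tcp_rot: [-0.389, -3.117, 0.001]
contact_force: [0.6, 1.0, -3.2]
gripper_width: 0.0229
grip_force: 99.8
```

Request:
jog_arm:
  plan: "1 0 0 0 0 0 0;1 0 0 0 0 0 0;1 0 0 0 0 0 0;1 0 0 0 0 0 0;1 0 0 0 0 0 0;1 0 0 0 0 0 0;1 0 0 0 0 0 0;1 0 0 0 0 0 0;1 0 0 0 0 0 0;1 0 0 0 0 0 0"

```text
time: 15.47
eef_pos: [0.5127, 0.0872, 0.1562]
tcp_rot: [-0.389, -3.117, 0.001]
contact_force: [-0.7, -0.5, -3.5]
gripper_width: 0.0231
grip_force: 99.8
```

```bash
python3 -W ignore -c "
from st import *
look('r10');blk()"
```

```text
t15.47 pos [0.5127 0.0872 0.1562] x [-0.969  0.246 -0.   ] z [-1.e-04 -3.e-04 -1.e+00] yaw165.76 F [-0.7 -0.5 -3.5] M [-0.01 -0.01 -0.01] w0.0231 g99.8
tilt 0.019974137402258663 across 0.001081129755639842
side rim 195 [0.0615, 0.0599, 0.0614, 0.0616]
top rim 64 [nan, 0.0624, 0.0609, nan]
block top in tool: n 88 slopes deg x,y [-0.17839592  0.71643503] z mm 28.401319459954472 yrange -0.030890914525130663 0.03170410681727013
```

View pics/side_r10.png

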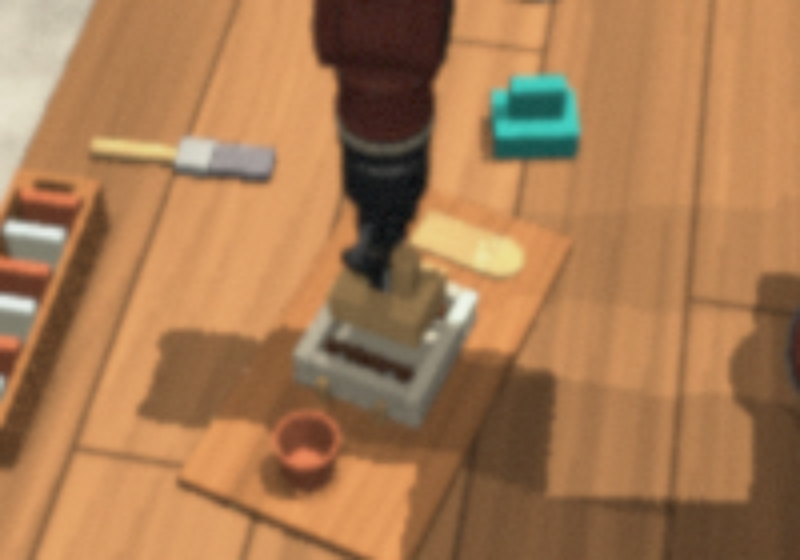

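The former hangs upright over the mould at about (390,300), with its foot about 25 mm above the rim. The mould is down (rim at 0.0615) and the cup and scraper have not moved. I'm handing in.

```bash
python3 -c "
from plant import ctrl
print(ctrl.close_job())"
```

```text
the job is handed in; nothing more can be done
None
```

The former was rocked free (at least three tips each way at about 5.5–7°) and is held upright and still about 25 mm above the rim, with the mould down on its board; late in the rocking it briefly pressed down on the mould with about 60 N before I eased it up, and the job is handed in.

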